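Hold the big clip open over the recipe card

ROBOT

A 6-joint arm with a two-finger parallel gripper is mounted at the origin on the work surface. World frame = base frame: x ahead of the robot, y to its left, z up, the work surface at z = 0. Lengths are in m, angles in rad, forces in N, time in s.
With the tool pointing down it reaches from about 0.25 to 0.775 m from the base axis. Payload 4 kg.
Tool frame: the origin (TCP) lies midway between the tips of the shut fingers; the grasp point (between the pads) lies 19 mm behind it (env.tcp_to_grasp is the distance from the TCP to the grasp point, in m); z points along the fingers, y is the direction in which the jaws open and shut (so a half turn about z gives the same grasp; the last joint's range is limited). The gripper opens to 94 mm and grips with 3 to 60 N. Pads are 16 mm wide; open, the fingers measure 119 mm over their backs; the gripper's body (75 mm by 177 mm) begins 78 mm behind the grasp point.
Start: joints at [-1.429, 0.087, 1.371, -0, 1.684, -0.103], TCP at [0.133, -0.534, 0.206] pointing down, gripper open.
Joint ranges: [-3.1, 3.1], [-0.76, 2.03], [0.27, 2.55], [-1.08, 4.22], [0.17, 2.65], [-2.57, 2.57]. Speed limits (rad/s): [2.79, 2.79, 3.14, 3.14, 3.14, 3.14].

INTERFACE

Orientations are given as a 3x3 rotation matrix whose columns are the frame's x, y, z axes.
In Python, from bench import get_obs, imaging, workorder, env gives the robot as it stands. The module is installed in compiled form; this text tells all that it offers.
- The arm moves only by the tool step_arm, never from a script. Its argument "series" is a list that holds one entry, the list of rows, each a list of 5 numbers: the shift along the tool's x, y, z normalised to -1 to 1, where 1 is 20 cm, then the turn about the tool's z normalised to -1 to 1, where 1 is pi rad, then the opening, from -1 (shut) to 1 (fully open). In form: [[[x, y, z, roll, grip], ...]]. A call has 1 to 5 rows; each row shifts and turns the pose as measured when the row begins, along the tool's axes as they then stand; what a row does not reach is not made up. A row lasts 1/10 s, in which the tool goes at most 50 mm and 8.59 degrees, less where a joint would pass 70% of its speed; a pose out of reach is approached as far as the arm can. A call with a number of a shift or a turn outside -1 to 1 is refused whole. A call with a gripper value outside its range is refused whole. The fingers move at their own pace and stop on an object; "grip_force" is the grip in N (left out, the last holds). Time passes only in rows, so rows that do not move let the fingers close. It gives the time, the measured TCP pose, the force and the opening at its end, in the units of the state.
- get_obs(): the state, without advancing time (a new reading comes with each control period).
- imaging.get_image(name): name is "scene" or "side" or "wrist"; returns a dict with "color" (480x640x3 uint8, red, green, blue), "mtx" (3x3 intrinsics, pixels), "k1" (the pictures are not rectified: a ray, as slopes to the right and down, at radius r is drawn at 1 + k1 r^2 times it, then the intrinsics apply), "rvec" (rotation vector, rad) and "tvec" (3), from world to camera coordinates, as OpenCV has them; the wrist camera has in their place "hand_eye" (4x4, takes a point from camera to tool coordinates, whose origin is the TCP and whose axes are the flange's). Camera axes: x right, y down, z forward; pixel columns grow to the right and rows downward; lengths in m; the calibration is good to about 2 mm. A picture is of the moment at which its call begins: read the wrist's pose just before it. There is no depth.
- workorder.finish_job(): hands the job in, once; it reports no verdict.
Trained networks look in the newest picture that a camera, given by its name, has taken for a name from the list of things; names that differ only in an ending like _2 or _b are one class to them, and where a whole thing is asked for, a point or a joint stands for the part that bears it (a point fixed in the world has none). Each returns a list of dicts, best first, with "confidence" (0 to 1); they miss things now and then, are a little off and sometimes report something else, mostly with a low value. They report only what shows in the picture. A call takes as long as a camera call. They do not tell look-alikes from the thing itself.
- imaging.silhouettes(camera, label): "mask" (480x640 bool, what is visible of it).
- imaging.tip_of(camera, label): "centre" ([x, y, z] in m, in the coordinates of the camera as it stood for that picture, good to about 4 mm: a listed point, or the origin of a listed thing).
The state is a dict: "time_s": time; "joint_pos": joint angles; "qvel": joint speeds; "joint_torque": joint torques, N m; "ee_pos": TCP position; "eef_rot": TCP orientation; "ft_force": force on the tool from outside, world axes, zero at the start; "wrist_torque": the same for the moment, N m; "opening": finger opening in m.
Only numpy, scipy, OpenCV 4.12 (cv2) and the standard library are available. Lean on these libraries where they do the work, as an engineer would, in place of code of your own. Each camera call takes 0.05 s, during which the arm holds its last target. There are 200 camera calls.

TASK

Lift the big spring clip up and off its hook, squeeze its handles so that its jaws gape wide, and bring it jaws-down over the middle of the top edge of the tall, narrow recipe card, one jaw on each side and neither touching the card, so that I can slip an order ticket in. Finish while still holding the clip squeezed open there in the air: do not let go and do not let it close on the card. Do not knock the card hard, and leave the small clip and everything else on the table where it is.

Things in the scene. Friction and masses are not known exactly. Their poses are not given: they have to be found in the camera images.
- clip: Big dark-steel spring clip, 105 mm tall, 0.09 kg, hanging on the hook, handles up, jaws down. Origin at its pivot, half-way up; z up to the handles, x along the pivot, y the line along which handles are squeezed and jaws spread; symmetrical. Jaws reach 50 mm below the pivot, 36 mm wide along x. A bail (upright loop across x, 22 mm wide, 16 inside) rises between the handles to 35 mm.
- clip_grip (a point): Point midway between the handles, 42 mm above the pivot: squeeze here from above. Handles: plates 22 mm wide (x) at +y and -y, 12 to 52 mm above the pivot; at rest they lean out, 60 mm over their outsides at the top; fully squeezed they stand parallel, 33 mm over their outsides. Each takes 4.5 N to start, 8 N to go home; a stop takes any more grip.
- clip_bail (a point): Middle of the underside of the bail's top bar, 31 mm above the clip's pivot; this bar rests on the hook's arm. The opening under it is 26 mm high down to the pivot tube.
- clip_jaw_a (a point): Centre of the round jaw tip (6 mm thick, 36 mm along the clip's x) of the +y jaw, 47 mm below the pivot. Squeezed fully, the two jaw tips have 26 mm between them.
- clip_jaw_b (a point): The same for the -y jaw.
- clip_lever_a (a joint): Opening of the +y lever (handle and jaw) in rad: 0 closed, 0.26 fully squeezed. A spring closes it.
- clip_lever_b (a joint): The same for the -y lever.
- hook: Fixed steel stand of the big clip (a like one has the small clip). Origin on the table under its 12 mm post. A flat level arm, 8 mm wide, 3 thick, top 190 mm above the table, runs 96 mm along the stand's -x and ends in a lip turned up 6 mm. The clip hangs 80 mm from the post, its x along the arm. To free it: lift it 8 to 20 mm (14 best), then draw it 30 mm or more along the stand's -x.
- hook_tip (a point): Free end of the hook's arm (at the lip), at the height of the arm's top.
- card: Tall, narrow recipe card: stiff white plate 90 mm wide, 4 mm thick, upright in a fixed wooden block 60 x 110 x 22 mm. Origin on the table under the card's middle; x square to its face, y along its width. The other card (150 mm wide, top at 105 mm) is not the one.
- card_edge (a point): Middle of the top edge of the tall card, 150 mm above the table; axes as card.
- small_clip: Bystander: the small dark-steel clip (70 mm) hanging on the other hook stand; origin at its pivot.
- ramekin: Bystander: white ramekin, 76 mm wide, 45 mm high; origin under its centre.
- jar: Bystander: glass jar, 60 mm wide, 90 mm tall; origin under its centre.
- spatula: Bystander: spatula lying flat.
Things that resemble listed ones, but are neither listed nor needed, are in the scene too. Leave any green or purple look-alike of the clip alone.

How it is judged:
By the outcome, as a careful person would: the job done as asked, in the order asked, and still so for the second after the job is handed in, while the arm keeps its last pose, push and grip.
It also fails if it takes over 38 s, if anything falls off the work surface, if the arm or the gripper's body presses on something with over 40 N, if the wrist force passes 120 N, or if a joint passes its speed limit or range.

## Working session

There is one attempt and no reset: what is moved stays moved. The work goes in short steps, Python scripts to look and compute and a tool call to move; the robot and the scene stay as the last step left them, time stands still between calls to the robot, and variables do not carry over. Pictures are saved under pics/ and viewed, about 8 in all and at most 12, crops included, and the job is handed in when it is done.

Besides the shell and the picture viewer there is one more tool, called after "Call:" by a JSON object that holds its "op" and its "data". step_arm: Moves the arm, as the interface text tells. Its arguments: {"type":"object","properties":{"series":{"type":"array"},"grip_force":{"type":"number"}},"required":["series"]}

```bash
mkdir -p pics
cat > h.py <<'E'
import numpy as np, cv2
from bench import get_obs, imaging, workorder, env
def cam(name):
    o=get_obs(); im=imaging.get_image(name)
    if 'hand_eye' in im:
        T=np.eye(4); T[:3,:3]=o['eef_rot']; T[:3,3]=o['ee_pos']; W=T@np.array(im['hand_eye'])
    else:
        R=cv2.Rodrigues(np.array(im['rvec'],float))[0]; W=np.eye(4); W[:3,:3]=R.T; W[:3,3]=-R.T@np.array(im['tvec'],float).ravel()
    return im,W
def proj(im,W,p):
    c=W[:3,:3].T@(np.asarray(p,float)-W[:3,3]); s=c[:2]/c[2]; s=s*(1+im['k1']*(s@s)); K=np.array(im['mtx']); return (K[:2,:2]@s+K[:2,2])
def ray(im,W,u):
    K=np.array(im['mtx']); d=(np.asarray(u,float)-K[:2,2])/[K[0,0],K[1,1]]; s=d.copy()
    for _ in range(20): s=d/(1+im['k1']*(s@s))
    r=W[:3,:3]@np.r_[s,1]; return W[:3,3],r/np.linalg.norm(r)
def tips(name,im,W,labels):
    for l in labels:
        for t in imaging.tip_of(name,l)[:4]:
            p=W[:3,:3]@np.array(t['centre'])+W[:3,3]
            print(name,l,round(t['confidence'],2),p.round(3),proj(im,W,p).round(0))
def save(im,f,crop=None,s=1):
    c=im['color'][:,:,::-1]
    if crop: x0,y0,x1,y1=crop; c=c[y0:y1,x0:x1]
    cv2.imwrite('pics/'+f,cv2.resize(c,None,fx=s,fy=s,interpolation=cv2.INTER_CUBIC))
E
python3 - <<'E'
from h import *
for n in ['scene','side']:
    im,W=cam(n); save(im,n+'0.png'); print(n,W[:3,3].round(3))
    tips(n,im,W,['clip','clip_grip','clip_bail','clip_jaw_a','hook','hook_tip','card','card_edge','small_clip','ramekin','jar','spatula'])
print(get_obs()['eef_rot'].round(3), get_obs()['time_s'], env.tcp_to_grasp)
E
```

```text
scene [1.253 0.052 0.638]
scene clip 0.84 [ 0.46  -0.109  0.161] [267. 220.]
scene clip 0.75 [ 0.533 -0.238  0.05 ] [198. 289.]
scene clip 0.71 [ 0.539 -0.131 -0.001] [256. 313.]
scene clip 0.56 [ 0.335 -0.159  0.051] [256. 233.]
scene clip_grip 0.92 [ 0.463 -0.107  0.202] [266. 201.]
scene clip_grip 0.92 [ 0.534 -0.235  0.092] [196. 272.]
scene clip_grip 0.79 [ 0.339 -0.156  0.093] [256. 218.]
scene clip_bail 0.78 [ 0.34  -0.157  0.081] [256. 223.]
scene clip_bail 0.76 [ 0.464 -0.105  0.193] [267. 206.]
scene clip_bail 0.68 [ 0.529 -0.235  0.082] [197. 274.]
scene clip_jaw_a 0.65 [ 0.467 -0.1    0.111] [272. 244.]
scene clip_jaw_a 0.61 [ 0.34 -0.16  0.  ] [258. 254.]
scene clip_jaw_a 0.57 [ 0.533 -0.24   0.003] [201. 308.]
scene clip_jaw_a 0.56 [ 0.463 -0.114  0.112] [266. 243.]
scene hook 0.82 [ 0.538 -0.134 -0.001] [254. 313.]
scene hook_tip 0.64 [ 0.447 -0.105  0.191] [269. 202.]
scene card 0.63 [0.565 0.327 0.002] [500. 327.]
scene small_clip 0.92 [ 0.554 -0.376  0.172] [109. 240.]
scene ramekin 0.68 [ 0.382 -0.02   0.001] [319. 266.]
scene jar 0.69 [ 0.679 -0.012  0.005] [312. 
[... 689 characters left out ...]
.83 [ 0.464 -0.109  0.112] [337. 242.]
side clip_jaw_a 0.7 [ 0.535 -0.13   0.002] [310. 273.]
side clip_jaw_a 0.5 [ 0.337 -0.158  0.005] [387. 273.]
side hook 0.58 [ 0.536 -0.13  -0.003] [310. 274.]
side hook_tip 0.8 [ 0.447 -0.106  0.191] [344. 214.]
side hook_tip 0.16 [ 0.466 -0.107  0.158] [336. 225.]
side card 0.96 [ 0.562  0.324 -0.002] [248. 404.]
side card 0.48 [ 0.462 -0.106  0.11 ] [337. 243.]
side card_edge 0.81 [0.557 0.327 0.154] [242. 340.]
side small_clip 0.45 [ 0.557 -0.379  0.173] [319. 178.]
side ramekin 0.96 [ 0.384 -0.02   0.003] [364. 303.]
side spatula 0.79 [0.323 0.312 0.001] [381. 417.]
[[ 0.97   0.242  0.   ]
 [ 0.242 -0.97  -0.   ]
 [-0.     0.    -1.   ]] 1.3 0.0188
```

View pics/scene0.png

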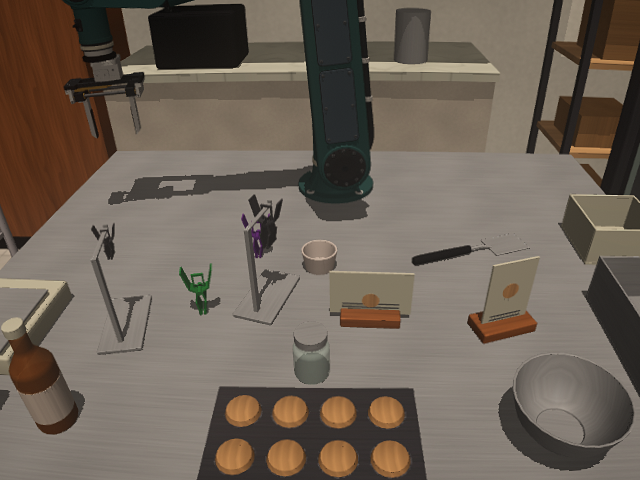

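View pics/side0.png

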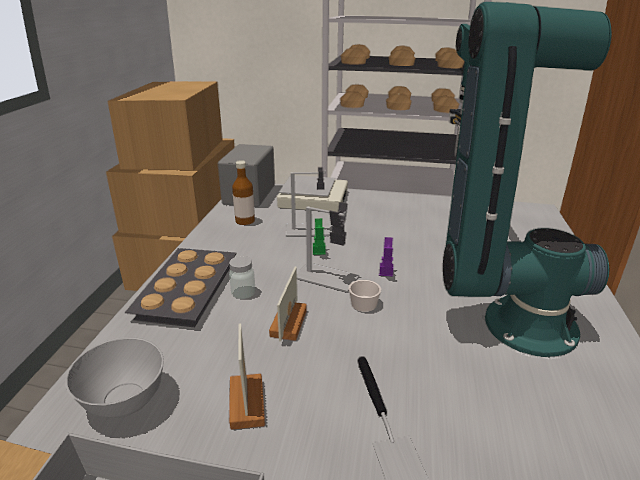

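Candidates for the big clip in the scene view: dark clip at (267,220) on the near hook, purple at (256,233) standing behind it, green at (197,290), and the small dark clip on the other hook at (107,240). I choose the dark one at (267,220), z≈0.16. I'll check it, and the card edges, in one close crop.

Run:
```python
import cv2,numpy as np
a=cv2.imread('pics/scene0.png');b=cv2.imread('pics/side0.png')
r=lambda c:cv2.resize(c,(400,300),interpolation=cv2.INTER_CUBIC)
cv2.imwrite('pics/crop1.png',np.vstack([np.hstack([r(a[180:270,220:340]),r(b[190:280,290:410])]),np.hstack([r(a[250:340,450:570]),r(b[315:405,190:310])])]))
```

```text
(no output)
```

View pics/crop1.png

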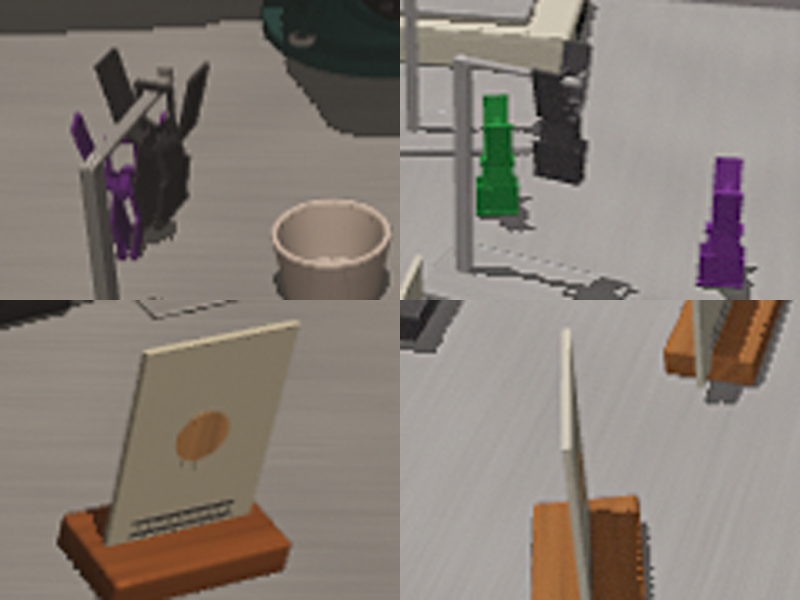

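Run:
```python
from h import *
im,W=cam('scene')
m=[d for d in imaging.silhouettes('scene','card')]
for d in m[:3]:
    k=np.array(d['mask']); ys,xs=np.nonzero(k); print(d['confidence'],xs.min(),xs.max(),ys.min(),ys.max())
    q=cv2.approxPolyDP(cv2.findContours(k.astype(np.uint8),0,2)[0][0],3,True)[:,0]; print(q.tolist())
    for u in q:
        o,r=ray(im,W,u); print(u,(o+r*(0.15-o[2])/r[2]).round(3),(o+r*(0.022-o[2])/r[2]).round(3))
```

```text
0.63 467 539 256 343
[[538, 256], [494, 265], [485, 306], [467, 319], [483, 343], [535, 329], [537, 322], [526, 308]]
[538 256] [0.547 0.369 0.15 ] [0.362 0.452 0.022]
[494 265] [0.575 0.287 0.15 ] [0.398 0.348 0.022]
[485 306] [0.68 0.25 0.15] [0.529 0.302 0.022]
[467 319] [0.709 0.218 0.15 ] [0.566 0.262 0.022]
[483 343] [0.757 0.232 0.15 ] [0.627 0.279 0.022]
[535 329] [0.728 0.311 0.15 ] [0.59  0.379 0.022]
[537 322] [0.713 0.318 0.15 ] [0.572 0.388 0.022]
[526 308] [0.683 0.311 0.15 ] [0.533 0.378 0.022]
0.22 249 268 194 246
[[261, 226], [260, 237], [265, 246], [268, 232]]
[261 226] [ 0.464 -0.12   0.15 ] [ 0.257 -0.165  0.022]
[260 237] [ 0.502 -0.115  0.15 ] [ 0.305 -0.159  0.022]
[265 246] [ 0.531 -0.101  0.15 ] [ 0.342 -0.142  0.022]
[268 232] [ 0.485 -0.103  0.15 ] [ 0.283 -0.144  0.022]
```

The crops show the dark clip hanging by its bail on the near hook's arm (scene ~(267,220)), with the purple one standing on the table behind it. The card's top edge runs (494,265)–(538,256), so its yaw is about 109° and its middle is at (0.561,0.328). First move: rise and turn.

Call:
{"op": "step_arm", "data": {"series": [[[0,0,-0.15,0.0425,1],[0,0,-0.15,0.0425,1],[0,0,-0.15,0.0425,1],[0,0,-0.1,0.0425,1]]]}}

```text
time_s: 1.8
ee_pos: [0.133, -0.5315, 0.3134]
eef_rot: [[0.952, -0.305, -0.002], [-0.305, -0.952, 0.012], [-0.005, -0.01, -1.0]]
ft_force: [0.2, 0.5, -0.4]
opening: 0.0941
```

Call:
{"op": "step_arm", "data": {"series": [[[0.077,-0.21,0,0,1],[0.077,-0.21,0,0,1],[0.077,-0.21,0,0,1],[0.077,-0.21,0,0,1],[0.077,-0.21,0,0,1]]]}}

```text
time_s: 2.3
ee_pos: [0.2723, -0.3559, 0.3173]
eef_rot: [[0.948, -0.318, -0.0], [-0.318, -0.948, 0.004], [-0.001, -0.004, -1.0]]
ft_force: [0.9, 0.1, 0.5]
opening: 0.0939
```

Call:
{"op": "step_arm", "data": {"series": [[[0.077,-0.21,0,0,1],[0.077,-0.21,0,0,1],[0.077,-0.21,0,0,1],[0.077,-0.21,0,0,1],[0.02,-0.05,0,0,1]]]}}

```text
time_s: 2.8
ee_pos: [0.3961, -0.1984, 0.3192]
eef_rot: [[0.949, -0.314, 0.004], [-0.314, -0.949, 0.003], [0.003, -0.004, -1.0]]
ft_force: [0.5, 0.2, 0.2]
opening: 0.0937
```

Run:
```python
from h import *
o=get_obs(); print(o['time_s'],o['ee_pos'].round(4) if hasattr(o['ee_pos'],'round') else o['ee_pos'],np.array(o['eef_rot']).round(3).tolist())
im,W=cam('wrist'); save(im,'w1.png'); print(W.round(3))
tips('wrist',im,W,['clip','clip_grip','clip_bail','clip_jaw_a','hook','hook_tip'])
```

```text
2.8 [ 0.3961 -0.1984  0.3192] [[0.949, -0.314, 0.004], [-0.314, -0.949, 0.003], [0.003, -0.004, -1.0]]
[[-0.315 -0.913 -0.259  0.472]
 [-0.949  0.302  0.089 -0.225]
 [-0.004  0.274 -0.962  0.499]
 [ 0.     0.     0.     1.   ]]
wrist clip 0.94 [ 0.534 -0.238  0.051] [315.  57.]
wrist clip 0.72 [ 0.465 -0.106  0.159] [191. 175.]
wrist clip 0.6 [ 0.336 -0.154  0.048] [301. 254.]
wrist clip_grip 0.93 [ 0.338 -0.163  0.093] [306. 263.]
wrist clip_grip 0.88 [ 0.461 -0.107  0.2  ] [176. 186.]
wrist clip_grip 0.77 [ 0.526 -0.235  0.094] [315.  60.]
wrist clip_bail 0.89 [ 0.341 -0.157  0.081] [301. 259.]
wrist clip_bail 0.84 [ 0.462 -0.108  0.189] [183. 183.]
wrist clip_bail 0.62 [ 0.532 -0.234  0.083] [311.  55.]
wrist clip_bail 0.26 [ 0.466 -0.108  0.108] [209. 166.]
wrist clip_jaw_a 0.97 [ 0.338 -0.164  0.002] [310. 239.]
wrist clip_jaw_a 0.95 [ 0.462 -0.112  0.112] [213. 170.]
wrist clip_jaw_a 0.88 [ 0.528 -0.238  0.003] [318.  69.]
wrist clip_jaw_a 0.75 [ 0.527 -0.233  0.002] [314.  71.]
wrist hook 0.58 [ 0.535 -0.127 -0.   ] [226.  95.]
wrist hook_tip 0.91 [ 0.444 -0.102  0.189] [185. 207.]
```

View pics/w1.png

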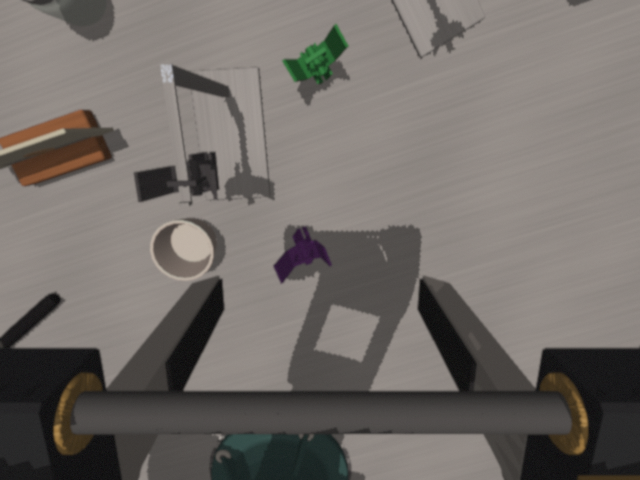

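The wrist view shows the big clip at about (182,180) on the arm that runs from the post top (168,72) to the lip (187,203), with purple at (302,255) and green at (317,60). I'll compute the arm's direction from it.

Run:
```python
from h import *
im,W=cam('wrist')
P=[]
for u in [(172,80),(187,203)]:
    o,r=ray(im,W,u); p=o+r*(0.19-o[2])/r[2]; P.append(p); print(p.round(4))
d=P[1]-P[0]; print(np.linalg.norm(d),np.degrees(np.arctan2(d[1],d[0])))
d/=np.linalg.norm(d); print('clip at', (P[1]-d*0.016).round(4))
o=get_obs(); t=np.array([0.4635,-0.1075,0.30])
print('delta tool',(np.array(o['eef_rot']).T@(t-o['ee_pos'])).round(4), np.degrees(np.arctan2(o['eef_rot'][1][0],o['eef_rot'][0][0])))
```

```text
[ 0.5304 -0.1372  0.19  ]
[ 0.4446 -0.1107  0.19  ]
0.08980050153947454 162.81756732178764
clip at [ 0.4599 -0.1154  0.19  ]
delta tool [ 0.0353 -0.1128  0.0192] -18.802375997032566
```

Call:
{"op": "step_arm", "data": {"series": [[[0.06,-0.2,0.05,-0.006,1],[0.06,-0.2,0.05,-0.006,1],[0.05,-0.15,0.05,0,1],[0.02,-0.04,0,0,1],[0,0,0,0,1]]]}}

```text
time_s: 3.7
ee_pos: [0.4666, -0.1068, 0.2885]
eef_rot: [[0.954, -0.3, 0.003], [-0.3, -0.954, -0.001], [0.003, 0.001, -1.0]]
ft_force: [0.4, 0.1, 0.3]
opening: 0.094
```

```bash
cat > chk.py <<'E'
from h import *
import sys
o=get_obs(); R=np.array(o['eef_rot']); print(o['time_s'],np.round(o['ee_pos'],4),np.degrees(np.arctan2(R[1,0],R[0,0])).round(2),o['opening'])
im,W=cam('wrist'); save(im,sys.argv[1]) 
tips('wrist',im,W,['clip','clip_grip','clip_bail','hook_tip'])
t=np.array([0.4635,-0.1075,0.182]); print('delta tool',(R.T@(t-o['ee_pos'])).round(4))
E
python3 chk.py w2.png
```

```text
3.7 [ 0.4666 -0.1068  0.2885] -17.48 0.09399562288148379
wrist clip 0.77 [ 0.335 -0.158  0.048] [398. 295.]
wrist clip 0.73 [ 0.464 -0.107  0.157] [321. 228.]
wrist clip 0.61 [ 0.535 -0.238  0.05 ] [426.  95.]
wrist clip_grip 0.93 [ 0.337 -0.163  0.091] [410. 310.]
wrist clip_grip 0.91 [ 0.46  -0.11   0.202] [327. 248.]
wrist clip_grip 0.75 [ 0.532 -0.237  0.095] [439.  95.]
wrist clip_bail 0.92 [ 0.46  -0.105  0.192] [320. 247.]
wrist clip_bail 0.89 [ 0.342 -0.158  0.082] [402. 303.]
wrist clip_bail 0.8 [ 0.53  -0.235  0.082] [433.  99.]
wrist hook_tip 0.84 [ 0.443 -0.104  0.189] [326. 267.]
delta tool [-0.003   0.0016  0.1065]
```

View pics/w2.png

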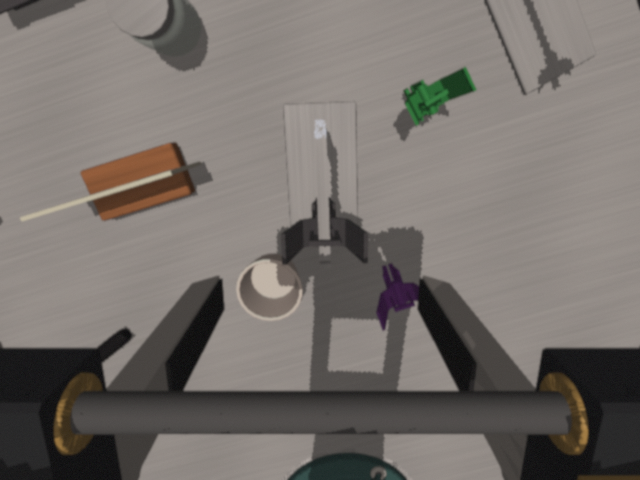

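The wrist view shows the clip between the fingers. The handles centre at about (326,245), and the arm from (320,128) to (325,262) is tilted about 2° against the tool. I correct that and descend.

Call:
{"op": "step_arm", "data": {"series": [[[-0.02,0.015,0.1,-0.012,1],[0,0,0.15,0,1],[0,0,0.12,0,1],[0,0,0.08,0,1],[0,0,0,0,1]]]}}

```text
time_s: 4.45
ee_pos: [0.4612, -0.1148, 0.2005]
eef_rot: [[0.962, -0.273, 0.012], [-0.273, -0.962, -0.006], [0.013, 0.003, -1.0]]
ft_force: [0.3, -0.2, -0.5]
opening: 0.0944
```

```bash
python3 chk.py w3.png
```

```text
4.45 [ 0.4612 -0.1148  0.2005] -15.84 0.09442122984860182
wrist clip 0.73 [ 0.335 -0.155  0.05 ] [399. 338.]
wrist clip 0.66 [ 0.534 -0.238  0.049] [446.  91.]
wrist clip 0.64 [ 0.465 -0.106  0.16 ] [303. 262.]
wrist clip_grip 0.84 [ 0.339 -0.162  0.09 ] [416. 357.]
wrist clip_grip 0.66 [ 0.463 -0.108  0.2  ] [305. 292.]
wrist clip_grip 0.55 [ 0.531 -0.237  0.095] [466.  91.]
wrist clip_bail 0.76 [ 0.343 -0.157  0.08 ] [406. 348.]
wrist clip_bail 0.71 [ 0.459 -0.107  0.19 ] [307. 293.]
wrist clip_bail 0.6 [ 0.532 -0.233  0.084] [455.  91.]
wrist hook_tip 0.66 [ 0.446 -0.099  0.189] [299. 317.]
delta tool [-0.     -0.0077  0.0185]
```

View pics/w3.png

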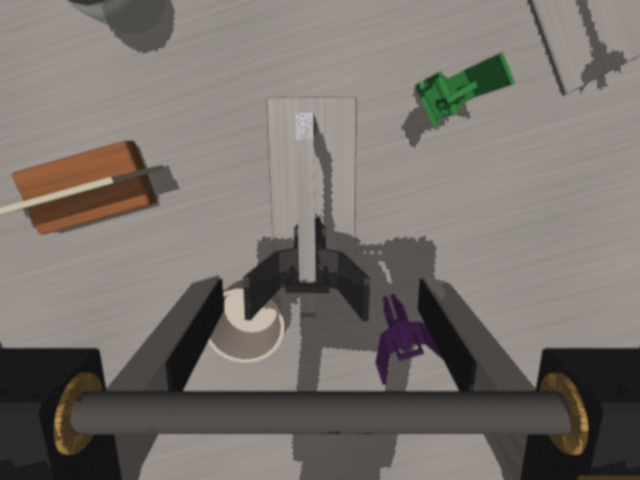

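The handles centre at (306,285), about 7 mm toward tool −y, and the arm needs about 1.2° more turn.

Call:
{"op": "step_arm", "data": {"series": [[[0,-0.034,0.02,-0.007,1],[0,0,0.05,0,1],[0,0,0.03,0,1],[0,0,0,0,1]]]}}

```text
time_s: 5.1
ee_pos: [0.4673, -0.1082, 0.1852]
eef_rot: [[0.968, -0.248, 0.023], [-0.248, -0.969, -0.01], [0.025, 0.004, -1.0]]
ft_force: [-0.6, -0.1, -0.9]
opening: 0.0942
```

```bash
python3 chk.py w4.png
```

```text
5.1 [ 0.4673 -0.1082  0.1852] -14.37 0.09423112641003871
wrist clip 0.94 [ 0.464 -0.108  0.159] [321. 280.]
wrist clip 0.89 [ 0.532 -0.235  0.05 ] [462. 105.]
wrist clip_grip 0.69 [ 0.537 -0.129 -0.002] [322. 135.]
wrist clip_grip 0.68 [ 0.461 -0.108  0.16 ] [322. 285.]
wrist clip_grip 0.64 [ 0.336 -0.162  0.091] [428. 382.]
wrist clip_grip 0.62 [ 0.528 -0.235  0.094] [486. 108.]
wrist clip_bail 0.69 [ 0.458 -0.107  0.193] [322. 318.]
wrist clip_bail 0.6 [ 0.534 -0.234  0.084] [476.  99.]
wrist clip_bail 0.55 [ 0.343 -0.159  0.082] [419. 368.]
wrist hook_tip 0.67 [ 0.445 -0.107  0.188] [328. 336.]
delta tool [-0.0039  0.0002  0.0032]
```

View pics/w4.png

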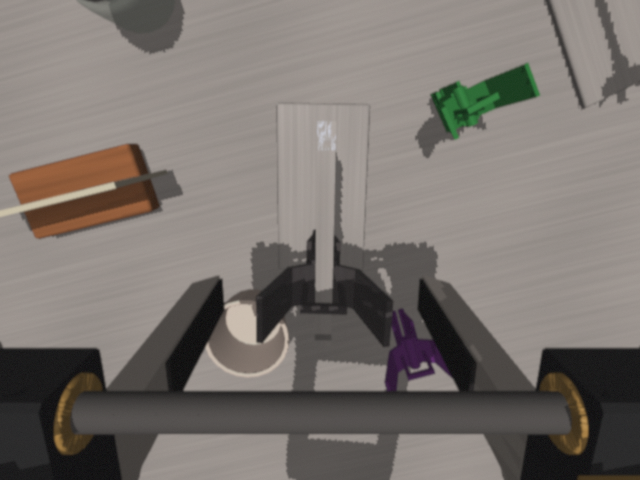

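The clip sits centred between the fingers (handles about 324±66 px) with the arm parallel to within 1°. Small trim, then close.

Call:
{"op": "step_arm", "data": {"series": [[[-0.025,0.008,0.025,0,1],[0,0,0,0,-1],[0,0,0,0,-1],[0,0,0,0,-1],[0,0,0,0,-1]]], "grip_force": 20}}

```text
time_s: 5.85
ee_pos: [0.4624, -0.1094, 0.1817]
eef_rot: [[0.968, -0.249, 0.027], [-0.249, -0.968, -0.011], [0.029, 0.004, -1.0]]
ft_force: [0.3, 0.1, 0.7]
opening: 0.0652
```

Call:
{"op": "step_arm", "data": {"series": [[[0,0,0,0,-1],[0,0,0,0,-1],[0,0,0,0,-1]]]}}

```text
time_s: 6.15
ee_pos: [0.4637, -0.1095, 0.1858]
eef_rot: [[0.968, -0.249, 0.032], [-0.249, -0.969, -0.012], [0.034, 0.004, -0.999]]
ft_force: [-2.3, 0.5, 4.2]
opening: 0.0413
```

Call:
{"op": "step_arm", "data": {"series": [[[0,0,0,0,-1],[0,0,0,0,-1]]]}}

```text
time_s: 6.35
ee_pos: [0.4641, -0.1095, 0.1876]
eef_rot: [[0.968, -0.249, 0.034], [-0.248, -0.969, -0.013], [0.036, 0.004, -0.999]]
ft_force: [0.3, 0.3, -0.3]
opening: 0.0324
```

```bash
cat > chk2.py <<'E'
from h import *
o=get_obs(); R=np.array(o['eef_rot']); print(o['time_s'],np.round(o['ee_pos'],4),np.degrees(np.arctan2(R[1,0],R[0,0])).round(2),o['opening'],o['ft_force'])
for n in ['side','scene','wrist']:
    im,W=cam(n); tips(n,im,W,['clip','clip_bail','clip_jaw_a','clip_jaw_b'])
E
python3 chk2.py | grep -v ' 0.53[0-9]* -0.2\| 0.3[34]'
```

```text
side clip 0.9 [ 0.529 -0.238  0.053] [320. 237.]
side clip 0.57 [ 0.464 -0.107  0.16 ] [337. 225.]
side clip_bail 0.89 [ 0.46  -0.109  0.187] [339. 214.]
side clip_bail 0.47 [0.562 0.324 0.153] [240. 338.]
side clip_jaw_a 0.9 [ 0.459 -0.095  0.114] [338. 244.]
side clip_jaw_a 0.59 [ 0.53  -0.235 -0.002] [319. 254.]
side clip_jaw_a 0.43 [ 0.458 -0.122  0.117] [340. 238.]
side clip_jaw_b 0.9 [ 0.459 -0.095  0.114] [338. 244.]
side clip_jaw_b 0.59 [ 0.53  -0.235 -0.002] [319. 254.]
side clip_jaw_b 0.43 [ 0.458 -0.122  0.117] [340. 238.]
scene clip 0.67 [ 0.46  -0.111  0.16 ] [265. 221.]
scene clip 0.47 [ 0.455 -0.123  0.115] [262. 239.]
scene clip_bail 0.93 [ 0.527 -0.241  0.081] [195. 274.]
scene clip_bail 0.92 [ 0.463 -0.108  0.192] [265. 206.]
scene clip_bail 0.5 [ 0.539 -0.132 -0.001] [255. 313.]
scene clip_jaw_a 0.75 [ 0.457 -0.124  0.116] [261. 239.]
scene clip_jaw_a 0.57 [ 0.465 -0.089  0.112] [279. 243.]
scene clip_jaw_b 0.75 [ 0.457 -0.124  0.116] [261. 239.]
scene clip_jaw_b 0.57 [ 0.465 -0.089  0.112] [279. 243.]
wrist clip 0.77 [ 0.462 -0.109  0.157] [320. 276.]
wrist clip_bail 0.84 [ 0.461 -0.105  0.193] [312. 306.]
wrist clip_jaw_a 0.95 [ 0.468 -0.095  0.111] [297. 250.]
wrist clip_jaw_a 0.89 [ 0.525 -0.231  0.003] [436. 117.]
wrist clip_jaw_a 0.64 [ 0.457 -0.126  0.115] [346. 255.]
wrist clip_jaw_b 0.95 [ 0.468 -0.095  0.111] [297. 250.]
wrist clip_jaw_b 0.89 [ 0.525 -0.231  0.003] [436. 117.]
wrist clip_jaw_b 0.64 [ 0.457 -0.126  0.115] [346. 255.]
```

The handles are home (opening 32.4 mm, jaw tips about 32 mm apart between centres). Lift.

Call:
{"op": "step_arm", "data": {"series": [[[0,0,-0.03,0,-1],[0,0,-0.03,0,-1],[0,0,-0.01,0,-1]]]}}

```text
time_s: 7.4
ee_pos: [0.462, -0.1088, 0.1992]
eef_rot: [[0.968, -0.249, 0.028], [-0.249, -0.969, -0.011], [0.03, 0.004, -1.0]]
ft_force: [-0.3, 0.1, -0.3]
opening: 0.0323
```

Call:
{"op": "step_arm", "data": {"series": [[[-0.08,0,0,0,-1],[-0.08,0,0,0,-1]]]}}

```text
time_s: 7.6
ee_pos: [0.4311, -0.1009, 0.1974]
eef_rot: [[0.968, -0.249, 0.026], [-0.249, -0.969, -0.01], [0.028, 0.003, -1.0]]
ft_force: [-0.1, 0.7, -0.9]
opening: 0.0325
```

Call:
{"op": "step_arm", "data": {"series": [[[-0.1,0,-0.01,0,-1],[-0.1,0,-0.01,0,-1],[-0.05,0,-0.03,0,-1]]]}}

```text
time_s: 7.9
ee_pos: [0.3791, -0.0873, 0.2041]
eef_rot: [[0.968, -0.249, 0.021], [-0.249, -0.969, -0.008], [0.022, 0.003, -1.0]]
ft_force: [0.1, 0.1, -1.4]
opening: 0.0324
```

Run:
```python
from h import *
im,W=cam('side'); tips('side',im,W,['clip','clip_jaw_a']); save(im,'s2.png',(260,140,440,275),4)
```

```text
side clip 0.82 [ 0.373 -0.088  0.174] [375. 226.]
side clip 0.74 [ 0.34  -0.159  0.051] [387. 258.]
side clip 0.66 [ 0.529 -0.236  0.053] [320. 237.]
side clip_jaw_a 0.78 [ 0.374 -0.074  0.128] [373. 246.]
side clip_jaw_a 0.7 [ 0.339 -0.156  0.006] [386. 273.]
side clip_jaw_a 0.66 [0.562 0.325 0.154] [240. 338.]
side clip_jaw_a 0.63 [ 0.529 -0.236 -0.   ] [319. 254.]
```

View pics/s2.png

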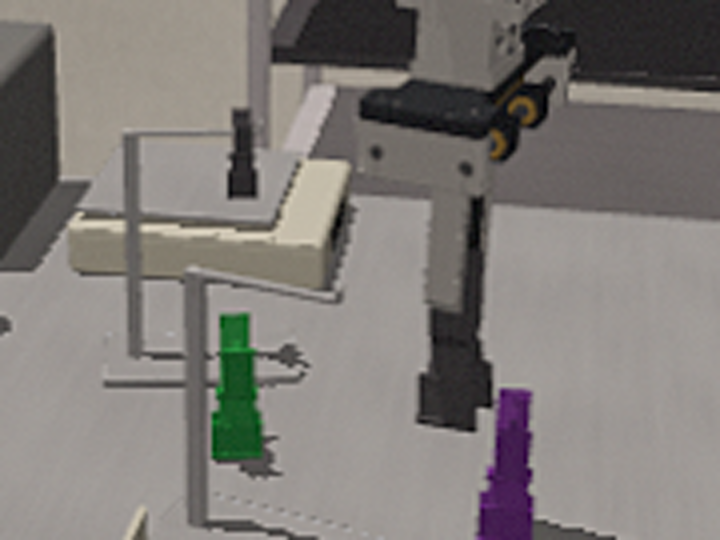

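The clip is off the hook and held squeezed in the gripper, at crop px (455,390). The hook's arm is empty, and the green, purple and small clips have not moved. Next: rise while turning.

Call:
{"op": "step_arm", "data": {"series": [[[0,0,-0.13,-0.03,-1],[0,0,-0.13,-0.045,-1],[0,0,-0.13,-0.045,-1],[0,0,-0.13,-0.045,-1],[0,0,-0.05,-0.045,-1]]]}}

```text
time_s: 8.55
ee_pos: [0.381, -0.0877, 0.3201]
eef_rot: [[0.907, 0.42, 0.02], [0.42, -0.907, -0.007], [0.015, 0.015, -1.0]]
ft_force: [-1.1, -0.3, -0.8]
opening: 0.0322
```

Call:
{"op": "step_arm", "data": {"series": [[[0,0,0,-0.045,-1],[0,0,0,-0.045,-1],[0,0,0,-0.045,-1],[0,0,0,-0.045,-1],[0,0,0,-0.045,-1]]]}}

```text
time_s: 9.05
ee_pos: [0.3872, -0.0899, 0.3227]
eef_rot: [[0.389, 0.921, 0.026], [0.921, -0.389, -0.009], [0.001, 0.027, -1.0]]
ft_force: [-0.7, 0.2, -1.3]
opening: 0.0325
```

Call:
{"op": "step_arm", "data": {"series": [[[0,0,0,-0.045,-1],[0,0,0,-0.045,-1],[0,0,0,-0.045,-1],[0,0,0,-0.045,-1],[0,0,0,-0.045,-1]]]}}

```text
time_s: 9.55
ee_pos: [0.3922, -0.0915, 0.3216]
eef_rot: [[-0.331, 0.943, 0.025], [0.943, 0.331, -0.009], [-0.017, 0.021, -1.0]]
ft_force: [0.2, -0.2, -1.1]
opening: 0.0326
```

Call:
{"op": "step_arm", "data": {"series": [[[0.07,0.06,0,0,-1],[0.15,0.132,0,0,-1],[0.15,0.132,0,0,-1],[0.15,0.132,0,0,-1],[0.15,0.132,0,0,-1]]]}}

```text
time_s: 10.05
ee_pos: [0.4658, 0.0744, 0.3205]
eef_rot: [[-0.323, 0.946, 0.026], [0.946, 0.323, -0.011], [-0.019, 0.021, -1.0]]
ft_force: [0.4, -0.4, -0.7]
opening: 0.0322
```

Call:
{"op": "step_arm", "data": {"series": [[[0.15,0.132,0,0,-1],[0.15,0.132,0,0,-1],[0.15,0.132,0,0,-1],[0.15,0.132,0,0,-1],[0.06,0.05,0,0,-1]]]}}

```text
time_s: 10.55
ee_pos: [0.54, 0.2485, 0.3157]
eef_rot: [[-0.326, 0.945, 0.025], [0.945, 0.327, -0.011], [-0.019, 0.02, -1.0]]
ft_force: [0.5, -0.9, -0.8]
opening: 0.0327
```

Run:
```python
from h import *
o=get_obs(); print(o['ee_pos'])
for n in ['wrist','side','scene']:
    im,W=cam(n); tips(n,im,W,['card_edge','clip','clip_jaw_a'])
    if n=='wrist': save(im,'w5.png'); print(W.round(4).tolist())
    if n=='side': save(im,'s5.png')
    if n=='scene': save(im,'c5.png')
```

```text
[0.53997334 0.24851607 0.31567759]
wrist clip 0.79 [ 0.334 -0.155  0.046] [ 73. 423.]
wrist clip 0.57 [0.543 0.246 0.29 ] [324. 278.]
wrist clip_jaw_a 0.94 [0.558 0.245 0.241] [343. 258.]
wrist clip_jaw_a 0.62 [0.528 0.232 0.239] [295. 260.]
[[0.9452, 0.3064, 0.1129, 0.509], [0.326, -0.9055, -0.2716, 0.3261], [0.019, 0.2936, -0.9558, 0.4936], [0.0, 0.0, 0.0, 1.0]]
side card_edge 0.86 [0.564 0.326 0.152] [239. 340.]
side clip 0.93 [ 0.53  -0.239  0.056] [319. 236.]
side clip 0.57 [ 0.339 -0.158  0.052] [387. 258.]
side clip_jaw_a 0.81 [ 0.528 -0.233 -0.002] [320. 255.]
side clip_jaw_a 0.7 [ 0.335 -0.156  0.002] [387. 275.]
side clip_jaw_a 0.54 [0.563 0.242 0.246] [251. 264.]
side clip_jaw_a 0.5 [0.526 0.233 0.245] [273. 264.]
scene card_edge 0.84 [0.563 0.322 0.153] [513. 259.]
scene card_edge 0.73 [ 0.385 -0.02  -0.   ] [319. 267.]
scene clip 0.95 [ 0.535 -0.24   0.05 ] [197. 290.]
scene clip 0.78 [0.539 0.239 0.292] [473. 177.]
scene clip 0.75 [ 0.337 -0.16   0.05 ] [256. 234.]
scene clip 0.73 [ 0.554 -0.378  0.172] [107. 240.]
scene clip_jaw_a 0.9 [0.531 0.235 0.246] [466. 200.]
scene clip_jaw_a 0.82 [ 0.532 -0.241  0.002] [200. 308.]
scene clip_jaw_a 0.69 [ 0.342 -0.159  0.002] [258. 253.]
scene clip_jaw_a 0.65 [ 0.533 -0.229  0.004] [206. 308.]
```

View pics/w5.png

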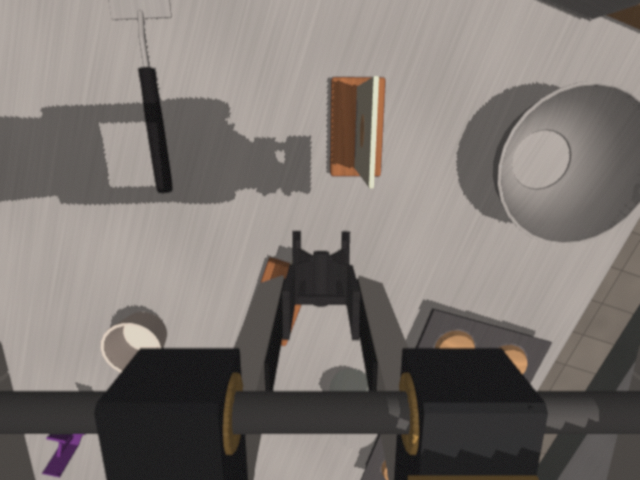

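Run:
```python
from h import *
im,W=cam('wrist'); o=get_obs(); R=np.array(o['eef_rot']); print(o['ee_pos'])
P=[]
for u in [(376,77),(372.5,187)]:
    c,r=ray(im,W,u); P.append(c+r*(0.15-c[2])/r[2]); print(P[-1].round(4))
d=P[0]-P[1]; m=(P[0]+P[1])/2; print(np.linalg.norm(d),np.degrees(np.arctan2(d[1],d[0])),m.round(4), 'tool yaw',np.degrees(np.arctan2(R[1,0],R[0,0])))
for u in [(297,234),(346,234)]:   # far lower corners of jaws ~ z 0.24
    c,r=ray(im,W,u); p=c+r*(0.24-c[2])/r[2]; print('jaw',p.round(4),(R.T@(p-o['ee_pos'])).round(4))
print('edge mid in tool',(R.T@(m-o['ee_pos'])).round(4))
for u in [(490,0)]: pass
```

```text
[0.53834553 0.2442881  0.31844524]
[0.548 0.364 0.15 ]
[0.5773 0.2796 0.15  ]
0.08930936141833332 109.15794952553759 [0.5626 0.3218 0.15  ] tool yaw 108.82155068666414
jaw [0.5226 0.2452 0.24  ] [ 0.0074 -0.0163  0.078 ]
jaw [0.5536 0.2555 0.24  ] [0.0072 0.0163 0.0787]
edge mid in tool [0.0689 0.0442 0.1682]
```

The wrist view shows the card's top edge from (376,77) to (372,187): 89 mm long, yaw 109.2°, which fits. The jaw tips are at (297,234) and (346,234). In the tool frame the clip has to go +0.081 in x and +0.044 in y.

Call:
{"op": "step_arm", "data": {"series": [[[0.1,0.055,0,0,-1],[0.12,0.065,0,0,-1],[0.12,0.065,0,0,-1],[0.06,0.03,0,0,-1],[0,0,0,0,-1]]]}}

```text
time_s: 11.7
ee_pos: [0.554, 0.3343, 0.319]
eef_rot: [[-0.318, 0.947, 0.029], [0.948, 0.319, -0.012], [-0.021, 0.024, -0.999]]
ft_force: [-0.0, -0.4, 0.0]
opening: 0.0324
```

```bash
cat > chk3.py <<'E'
from h import *
o=get_obs(); R=np.array(o['eef_rot']); e=np.array(o['ee_pos']); print(o['time_s'],e.round(4),R.round(3).tolist(),o['opening'],np.round(o['ft_force'],1))
m=np.array([0.5625,0.324,0.15]); 
print('edge mid - jaw centre, tool frame (jaw bottom z .080)',(R.T@(m-e)-[-0.0107,0,0.080]).round(4),'yaw',np.degrees(np.arctan2(R[1,0],R[0,0])).round(2))
E
python3 chk3.py
python3 - <<'E'
from h import *
for n in ['side','scene','wrist']:
    im,W=cam(n); tips(n,im,W,['clip_jaw_a','card_edge','clip'])
    save(im,n+'6.png')
E
```

```text
11.7 [0.554  0.3343 0.319 ] [[-0.318, 0.947, 0.029], [0.948, 0.319, -0.012], [-0.021, 0.024, -0.999]] 0.03236254803786635 [-0.  -0.4  0. ]
edge mid - jaw centre, tool frame (jaw bottom z .080) [0.0017 0.0007 0.0893] yaw 108.58
side clip_jaw_a 0.68 [0.577 0.331 0.251] [224. 290.]
side clip_jaw_a 0.57 [0.541 0.321 0.247] [249. 291.]
side clip_jaw_a 0.52 [ 0.53  -0.232  0.001] [319. 254.]
side card_edge 0.72 [ 0.56  -0.381  0.176] [318. 177.]
side card_edge 0.64 [0.562 0.325 0.153] [240. 339.]
side clip 0.81 [0.556 0.334 0.292] [234. 269.]
side clip 0.66 [ 0.34  -0.158  0.048] [386. 259.]
scene clip_jaw_a 0.68 [0.547 0.325 0.247] [524. 206.]
scene clip_jaw_a 0.64 [ 0.531 -0.228  0.006] [207. 306.]
scene clip_jaw_a 0.63 [ 0.34  -0.156  0.007] [259. 251.]
scene clip_jaw_a 0.59 [0.575 0.327 0.252] [530. 212.]
scene card_edge 0.69 [0.563 0.325 0.153] [515. 260.]
scene card_edge 0.51 [ 0.554 -0.379  0.171] [107. 240.]
scene clip 0.92 [0.555 0.328 0.293] [533. 182.]
scene clip 0.82 [ 0.534 -0.238  0.051] [198. 289.]
scene clip 0.77 [ 0.34  -0.16   0.054] [256. 233.]
wrist clip_jaw_a 0.8 [ 0.334 -0.155  0.007] [ 73. 446.]
wrist clip_jaw_a 0.72 [0.544 0.316 0.242] [296. 261.]
wrist clip_jaw_a 0.67 [0.575 0.33  0.248] [347. 257.]
wrist clip_jaw_a 0.45 [ 0.336 -0.163  0.004] [ 75. 448.]
wrist card_edge 0.74 [0.554 0.331 0.332] [322. 306.]
wrist card_edge 0.27 [0.577 0.328 0.246] [349. 260.]
wrist clip 0.98 [0.557 0.327 0.293] [322. 282.]
wrist clip 0.64 [ 0.336 -0.156  0.048] [ 58. 470.]
```

Aligned. I'll descend in stages, stopping just above the card first.

Call:
{"op": "step_arm", "data": {"series": [[[0,0,0.08,0,-1],[0,0,0.1,0,-1],[0,0,0.1,0,-1],[0,0,0.05,0,-1]]]}}

```text
time_s: 12.7
ee_pos: [0.5573, 0.3324, 0.2552]
eef_rot: [[-0.316, 0.948, 0.037], [0.949, 0.317, -0.009], [-0.02, 0.032, -0.999]]
ft_force: [0.3, 0.4, -1.2]
opening: 0.0323
```

```bash
python3 chk3.py
python3 - <<'E'
from h import *
cr=[]
for n in ['side','scene','wrist']:
    im,W=cam(n); tips(n,im,W,['clip_jaw_a','card_edge','clip'])
    b={'side':(180,260,300,350),'scene':(460,190,580,280),'wrist':(220,130,420,280)}[n]
    c=im['color'][b[1]:b[3],b[0]:b[2],::-1]; cr.append(cv2.resize(c,(400,300),interpolation=cv2.INTER_CUBIC))
cv2.imwrite('pics/m7.png',np.vstack([np.hstack(cr[:2]),np.hstack([cr[2],cr[2]*0])]))
print(get_obs()['time_s'])
E
```

```text
12.7 [0.5573 0.3324 0.2552] [[-0.316, 0.948, 0.037], [0.949, 0.317, -0.009], [-0.02, 0.032, -0.999]] 0.03232997328966183 [ 0.3  0.4 -1.2]
edge mid - jaw centre, tool frame (jaw bottom z .080) [ 0.0032 -0.0011  0.0254] yaw 108.43
side clip_jaw_a 0.79 [ 0.34  -0.155  0.006] [385. 273.]
side clip_jaw_a 0.78 [0.545 0.318 0.183] [250. 323.]
side clip_jaw_a 0.73 [0.585 0.329 0.183] [224. 324.]
side clip_jaw_a 0.5 [ 0.528 -0.231 -0.002] [320. 255.]
side card_edge 0.87 [0.562 0.325 0.154] [240. 338.]
side clip 0.97 [ 0.339 -0.159  0.05 ] [387. 258.]
side clip 0.88 [0.561 0.33  0.228] [236. 304.]
side clip 0.74 [ 0.53  -0.236  0.054] [319. 237.]
scene clip_jaw_a 0.89 [0.551 0.323 0.185] [516. 240.]
scene clip_jaw_a 0.81 [ 0.533 -0.242  0.004] [200. 308.]
scene clip_jaw_a 0.75 [ 0.531 -0.231  0.007] [205. 306.]
scene clip_jaw_a 0.74 [0.581 0.332 0.188] [526. 248.]
scene card_edge 0.89 [0.566 0.322 0.153] [514. 261.]
scene card_edge 0.15 [ 0.384 -0.016  0.002] [321. 266.]
scene clip 0.98 [0.56  0.33  0.233] [527. 218.]
scene clip 0.79 [ 0.534 -0.237  0.049] [198. 290.]
scene clip 0.64 [ 0.338 -0.158  0.053] [257. 233.]
wrist clip_jaw_a 0.88 [0.578 0.329 0.187] [343. 260.]
wrist clip_jaw_a 0.63 [0.549 0.32  0.182] [298. 257.]
wrist card_edge 0.72 [0.562 0.323 0.154] [317. 245.]
wrist clip 0.57 [0.563 0.329 0.228] [326. 277.]
13.3
```

View pics/m7.png

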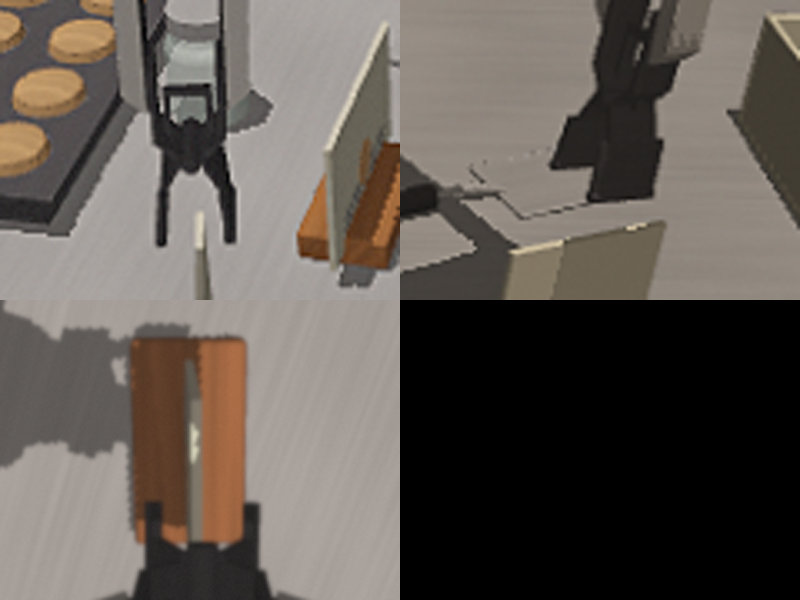

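The crops show the jaws straddling the card line: in the side crop the jaws are at x=160 and 232 with the card at 200, and the top edge is still below the tips. I'll trim −2 mm in tool y and go on down.

Call:
{"op": "step_arm", "data": {"series": [[[0,-0.012,0.02,0,-1],[0,0,0.06,0,-1],[0,0,0.04,0,-1]]]}}

```text
time_s: 13.6
ee_pos: [0.5571, 0.3321, 0.2339]
eef_rot: [[-0.316, 0.948, 0.043], [0.949, 0.317, -0.005], [-0.019, 0.039, -0.999]]
ft_force: [-0.1, -0.2, -1.6]
opening: 0.0323
```

```bash
python3 chk3.py
```

```text
13.6 [0.5571 0.3321 0.2339] [[-0.316, 0.948, 0.043], [0.949, 0.317, -0.005], [-0.019, 0.039, -0.999]] 0.03232463776297918 [-0.1 -0.2 -1.6]
edge mid - jaw centre, tool frame (jaw bottom z .080) [ 0.0028 -0.0007  0.0041] yaw 108.43
```

Call:
{"op": "step_arm", "data": {"series": [[[0,-0.012,0.03,0,-1],[0,-0.004,0.05,0,-1],[0,0,0.03,0,-1]]]}}

```text
time_s: 13.9
ee_pos: [0.5539, 0.3305, 0.2076]
eef_rot: [[-0.316, 0.948, 0.039], [0.949, 0.317, -0.007], [-0.019, 0.035, -0.999]]
ft_force: [0.6, -0.1, -1.0]
opening: 0.0322
```

```bash
python3 chk3.py
python3 - <<'E'
from h import *
cr=[]
for n in ['side','scene','wrist']:
    im,W=cam(n); tips(n,im,W,['clip_jaw_a','card_edge','clip'])
    b={'side':(180,280,300,370),'scene':(460,190,580,280),'wrist':(220,130,420,280)}[n]
    c=im['color'][b[1]:b[3],b[0]:b[2],::-1]; cr.append(cv2.resize(c,(400,300),interpolation=cv2.INTER_CUBIC))
cv2.imwrite('pics/m8.png',np.vstack([np.hstack(cr[:2]),np.hstack([cr[2],cr[2]*0])]))
print(get_obs()['time_s'])
E
```

```text
13.9 [0.5539 0.3305 0.2076] [[-0.316, 0.948, 0.039], [0.949, 0.317, -0.007], [-0.019, 0.035, -0.999]] 0.03222754553785245 [ 0.6 -0.1 -1. ]
edge mid - jaw centre, tool frame (jaw bottom z .080) [ 0.003   0.0041 -0.022 ] yaw 108.44
side clip_jaw_a 0.81 [0.54  0.316 0.135] [256. 345.]
side clip_jaw_a 0.71 [ 0.339 -0.159  0.004] [386. 274.]
side clip_jaw_a 0.66 [0.58  0.329 0.139] [229. 346.]
side clip_jaw_a 0.57 [ 0.528 -0.233 -0.004] [320. 256.]
side clip 0.67 [ 0.529 -0.235  0.052] [319. 238.]
side clip 0.64 [ 0.34 -0.16  0.05] [387. 258.]
scene clip_jaw_a 0.71 [0.575 0.33  0.138] [519. 271.]
scene clip_jaw_a 0.7 [ 0.34  -0.159  0.001] [258. 253.]
scene clip_jaw_a 0.66 [0.548 0.322 0.137] [509. 262.]
scene clip_jaw_a 0.54 [ 0.341 -0.153  0.004] [261. 253.]
scene card_edge 0.63 [0.562 0.324 0.155] [515. 258.]
scene clip 0.79 [ 0.535 -0.237  0.048] [198. 290.]
scene clip 0.64 [0.556 0.328 0.183] [520. 242.]
scene clip 0.55 [ 0.338 -0.159  0.05 ] [257. 235.]
scene clip 0.28 [0.566 0.325 0.003] [500. 327.]
wrist clip_jaw_a 0.91 [0.547 0.316 0.134] [299. 261.]
wrist clip_jaw_a 0.71 [0.576 0.327 0.139] [346. 260.]
wrist card_edge 0.63 [0.563 0.323 0.153] [326. 268.]
14.5
```

View pics/m8.png

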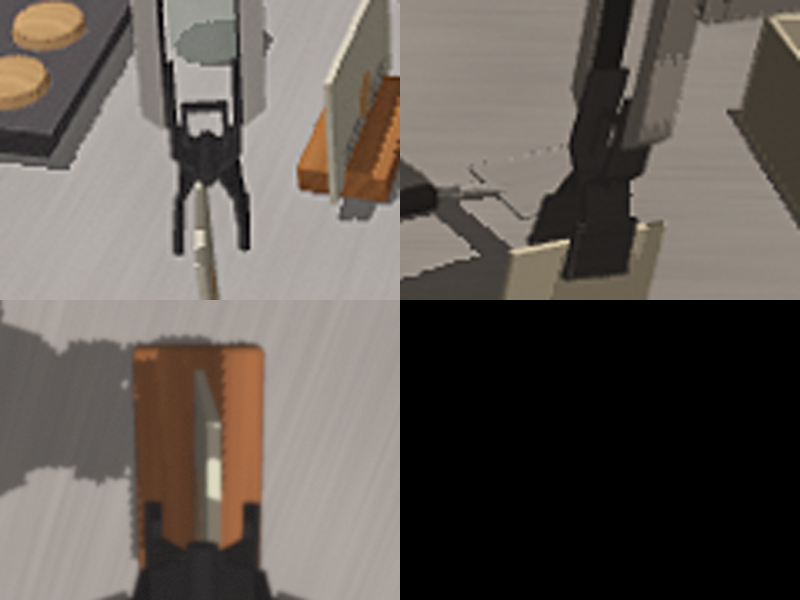

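The jaws straddle the card top with about 16 mm overlap and no contact. In the wrist crop the card is at x=213 against a jaw midpoint of 202, roughly 2–3 mm off centre. One small trim.

Call:
{"op": "step_arm", "data": {"series": [[[0,0.011,0,0,-1]]]}}

```text
time_s: 14.6
ee_pos: [0.5567, 0.3316, 0.2102]
eef_rot: [[-0.316, 0.948, 0.042], [0.949, 0.317, -0.006], [-0.019, 0.038, -0.999]]
ft_force: [-0.8, 0.1, -1.3]
opening: 0.0325
```

```bash
python3 - <<'E'
from h import *
for n in ['side','scene','wrist']:
    im,W=cam(n); tips(n,im,W,['clip_jaw_a','card_edge'])
    if n=='wrist': save(im,'m9.png',(220,130,420,280),3)
for n in ['scene']:
    im,W=cam(n); tips(n,im,W,['card','small_clip','ramekin','jar'])
E
python3 chk3.py
```

```text
side clip_jaw_a 0.75 [0.546 0.319 0.137] [252. 345.]
side clip_jaw_a 0.75 [ 0.339 -0.156  0.005] [386. 274.]
side clip_jaw_a 0.71 [0.585 0.327 0.138] [227. 345.]
side clip_jaw_a 0.6 [0.556 0.33  0.214] [239. 311.]
side card_edge 0.66 [0.561 0.326 0.154] [240. 339.]
side card_edge 0.62 [ 0.681 -0.016  0.002] [244. 291.]
scene clip_jaw_a 0.89 [0.577 0.328 0.14 ] [518. 271.]
scene clip_jaw_a 0.71 [ 0.338 -0.161  0.003] [258. 252.]
scene clip_jaw_a 0.66 [0.55  0.323 0.136] [510. 263.]
scene clip_jaw_a 0.66 [ 0.341 -0.153  0.004] [261. 252.]
scene card_edge 0.92 [0.563 0.325 0.15 ] [515. 261.]
wrist clip_jaw_a 0.85 [0.55  0.32  0.131] [303. 254.]
wrist clip_jaw_a 0.8 [0.576 0.329 0.14 ] [344. 258.]
wrist clip_jaw_a 0.37 [0.558 0.332 0.22 ] [326. 302.]
wrist clip_jaw_a 0.29 [0.552 0.335 0.216] [316. 290.]
wrist card_edge 0.71 [0.563 0.325 0.152] [324. 264.]
scene card 0.84 [0.563 0.328 0.002] [501. 326.]
scene small_clip 0.79 [ 0.552 -0.38   0.171] [107. 240.]
scene ramekin 0.72 [ 0.386 -0.016  0.001] [321. 266.]
scene jar 0.72 [ 0.68  -0.014  0.003] [311. 370.]
15.3 [0.5567 0.3315 0.21  ] [[-0.316, 0.948, 0.042], [0.949, 0.317, -0.006], [-0.019, 0.038, -0.999]] 0.032256797902226415 [-0.1 -0.5 -0.7]
edge mid - jaw centre, tool frame (jaw bottom z .080) [ 0.0029  0.0008 -0.0197] yaw 108.43
```

View pics/m9.png

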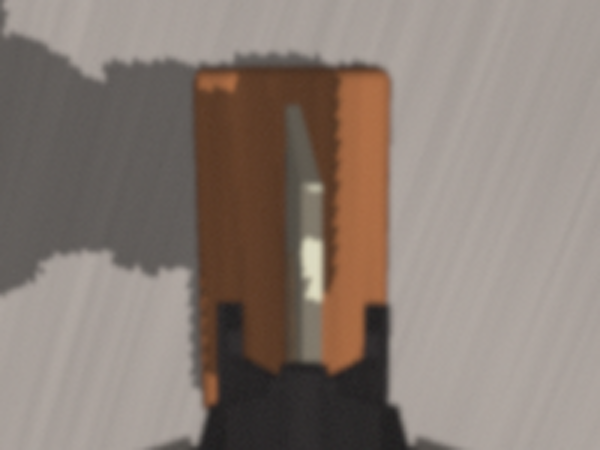

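The jaws are clear on both sides (inner faces at x=243 and 365, card at 303–322), the pose is stable and the other objects have not moved. Handing in.

```bash
python3 -c "
from bench import workorder
print(workorder.finish_job())"
```

```text
the job is handed in; nothing more can be done
None
```

The big clip is off its hook and held squeezed fully open, jaws down, over the middle of the tall card's top edge. I handed the job in at about 15.3 s, with the gripper still holding it at 20 N.

**How it went:** I gripped and squeezed the handles while the clip was still on the hook. I then lifted it about 12 mm, drew it about 85 mm along the arm, raised it, turned it about 124° and lowered it over the card.

**Last checks:**
- **Squeeze:** the opening was 32 mm, so the handles were home. The measured jaw tip centres were about 28–40 mm apart, depending on the camera.
- **Overlap and centring:** the jaws reached about 15 mm below the card's top edge. All three cameras put the point midway between the jaws within about 1–3 mm of the edge's middle. The last wrist picture showed clear space on both sides of the card.
- **Contact:** wrist force stayed around 1 N with the clip at the card, so there was no sign of touching it.
- **Other objects:** the card, small clip, ramekin and jar were detected where they started. The green and purple clips had not moved either. I did not re-check the spatula at the end.

**Small disagreements:** the tool, and so the clip, leans about 2.5° because the row commands let the tilt drift. The last wrist picture put the card about 1.5 mm off the midline between the jaws, while the three-camera average put it within about 1 mm.

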